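# Feed the oak block through the hopper flap

## Task

Push the oak block along the feed table with your fingertips, in under the yellow hanging flap, until it drops into the green offcut bin behind; then draw the fingers back so that the flap swings shut. Only push the block, gently: do not pinch it or lift it off the feed table. Leave the other things on the bench alone.

Things in the scene. Friction and masses are not known exactly. Their poses are not given: they have to be found in the camera images.
- hopper: Offcut hopper, fixed: a plywood feed table leading to a green bin. Origin on the worktable under the flap; +x is the feed direction, z up. The flat feed table runs from x = -250 mm (open end) to x = -15 mm, top at z = 100 mm, 162 mm wide between lips 16 mm high. Two steel guides, 30 mm high, narrow the way evenly from about 122 mm at x = -95 mm to 77 mm at its end.
- hopper_mouth (a point): Point level with the top of the feed table, midway across, under the flap's hinge rod (hopper frame 0, 0, 100 mm; axes as the hopper). Green hinge posts stand at x = 0 (+-6 mm), inner faces at y = +-40 mm, tops 76 mm above the feed table; the 8 mm hinge rod between them lies 70 mm above it.
- hopper_in (a point): Centre of the bin's floor (hopper frame 108, 0, 6 mm). Bin, open on top: inside x = -15 to 203 mm, y = +-81 mm, walls 150 mm high. The feed table ends at x = -15 mm, just short of the flap: once the block's middle is beyond that edge it tips over it into the bin.
- flap (a joint): Yellow steel flap, 70 mm wide, 50 g, hanging from the hinge rod to 3 mm above feed table level. 0 = shut, against its stop; positive = lower edge swung inward over the bin (rad, up to 1.5). It swings only inward, is easily pushed open by the block and falls shut by its own weight.
- oak_block_center (a point): Centre of the loose oak block, 55x85x42 mm (own x, y, z; the point has the block's axes), 0.15 to 0.3 kg. It lies flat on the feed table, its 85 mm length (own y) within about 20 degrees of the feed direction, own z up. Push on the 55 mm wide end face that looks away from the flap.
- wax_tin: round green-lidded tin, 87 mm across, 30 high; bystander, stands loose on the worktable, origin at the centre of its underside. Leave it alone.
- masking_tape: roll of cream masking tape, 105 mm across, 25 high, lying flat; bystander, stands loose on the worktable, origin at the centre of its underside. Leave it alone.
- glue_bottle: white glue bottle with a red nozzle, 62 mm across, 187 high; bystander, stands loose on the worktable, origin at the centre of its underside. Leave it alone.
- brush_jar: bunch of paint brushes standing upright, 77 mm across, 253 high; bystander, stands loose on the worktable, origin at the centre of its underside. Leave it alone.
- paint_tin: small paint tin, 76 mm across, 84 high; bystander, stands loose on the worktable, origin at the centre of its underside. Leave it alone.
- dust_brush: wooden hand brush, 74x245x45 mm, lying flat; bystander, stands loose on the worktable, origin at the centre of its underside. Leave it alone.
- oak_block: the same oak block; origin at the centre of its underside
There are look-alikes about, which are no part of the job. What is shaped like the oak_block but red is not meant.

How it is judged:
By the outcome, as a careful person would: the job done as asked, in the order asked, and still so for the second after the job is handed in, with the robot touching nothing.
It also fails if it takes over 48 s, if anything falls off the work surface, if the arm or the gripper's body presses on something with over 40 N, if the wrist force passes 120 N, or if a joint passes its speed limit or range.

## Robot

A 6-joint arm with a two-finger parallel gripper is mounted at the origin on a cart in front of the work surface, level with it; the furniture and walls round the work are solid. World frame = base frame: x ahead of the robot, y to its left, z up, the work surface at z = 0. Lengths are in mm, angles in rad, forces in N, time in s.
With the tool pointing down it reaches from about 350 to 875 mm from the base axis. Payload 4.2 kg.
Tool frame: the origin (TCP) lies between the finger pads; the fingertips stand 14 mm ahead of it and the grasp point (between the pads) lies 5 mm behind it; z points along the fingers, y is the line along which they close (so a half turn about z gives the same grasp; the last joint's range is limited). The gripper opens to 85 mm and grips with 20 to 120 N. Pads are 22 mm wide; open, the fingers measure 114 mm over their backs; the gripper's body (76 mm by 85 mm) begins 54 mm behind the grasp point. The pads swing forward as they close: fully open they stand 13 mm farther back than shut.
Start: joints at [-1.035, 0.385, 0.008, 0, -1.194, -0.259], TCP at [170.816, -601.183, 245.312] pointing down, gripper open.
Joint ranges: [-3.14, 3.14], [-1.21, 2.06], [-1.07, 1.41], [-3.16, 2.05], [-2.99, -0.16], [-3.1, 3.1]. Speed limits (rad/s): [2.79, 2.79, 3.14, 3.14, 3.14, 3.14].

## Interface

Orientations are given as a unit quaternion [x, y, z, w].
In Python, from bench import * gives the robot as it stands.
- The arm moves only by the tool carry_out, never from a script. Its argument "motion" is a list of rows, each a list of 7 numbers: the turn, a rotation vector about the tool's x, y, z in rad, then the shift along the tool's x, y, z in mm, then the opening, from -1 (shut) to 1 (fully open), so that 0 is half open. A call has 1 to 5 rows; each row is the pose to reach, as a shift and turn from the pose commanded when the call began, along the tool's axes at that moment; what a row does not reach only later rows make up. A row lasts 1/8 s, in which the tool goes at most 62.5 mm and 10.7 degrees, less where a joint would pass 70% of its speed; a pose out of reach is approached as far as the arm can. A call with a gripper value outside its range is refused whole. The fingers move at their own pace and stop on an object; the grip force is fixed at half the most. Time passes only in rows, so rows that repeat a pose let the fingers close. It gives the time, the measured TCP pose, the force, the opening and the grip force at its end, in the units of the state.
- read_state(): the state, without advancing time (a new reading comes with each control period).
- get_image(name): name is "scene" or "top" or "wrist"; returns a dict with "color" (400x640x3 uint8, blue, green, red), "mtx" (3x3 intrinsics, pixels), "position" and "orientation" of the camera in the world. Camera axes: x right, y down, z forward; pixel columns grow to the right and rows downward; lengths in mm; the calibration is good to about 2 mm. The wrist camera is an equidistant fisheye: a pixel r from the principal point sees the ray r / f radians off the axis. A picture is of the moment at which its call begins. There is no depth.
- job_done(): hands the job in; it is judged then, once.
The state is a dict: "clock": time; "joints": joint angles; "joint_vel": joint speeds; "joint_efforts": joint torques, N m; "position": TCP position; "ee_rot": TCP orientation; "contact_force": force on the tool from outside, world axes, zero at the start; "wrist_torque": the same for the moment, N m; "gripper_width": finger opening in mm; "grasp_force": force on a finger pad.
Only numpy, scipy, OpenCV 4.12 (cv2) and the standard library are available. Lean on these libraries where they do the work, as an engineer would, in place of code of your own. Each camera call takes 0.05 s, during which the arm holds its last target. There are 200 camera calls.

## Working session

There is one attempt and no reset: what is moved stays moved. The work goes in short steps, Python scripts to look and compute and a tool call to move; the robot and the scene stay as the last step left them, time stands still between calls to the robot, and variables do not carry over. Pictures are saved under pics/ and viewed, at most 10 in all, crops included, and the job is handed in when it is done.

Besides the shell and the picture viewer there is one more tool, called after "Emit:" as a command line: name --pt "numbers of a row" for each row, then --argument value for the rest. carry_out: Moves the arm, as the interface text tells. Its arguments: {"type":"object","properties":{"motion":{"type":"array"}},"required":["motion"]}

```bash
mkdir -p pics; python3 - <<'E'
from bench import *
import cv2,numpy as np
for n in("scene","top"):
    d=get_image(n);cv2.imwrite(f"pics/{n}0.png",d["color"]);np.savez(f"{n}0.npz",**d)
    print(n,np.round(d["mtx"],1).tolist(),d["position"],d["orientation"])
print(read_state())
E
```

```text
scene [[469.0, 0.0, 318.6], [0.0, 469.0, 201.8], [0.0, 0.0, 1.0]] [1436.69809963 -841.85328663 1706.43733927] [ 0.86038246  0.4030706  -0.12917098 -0.28388548]
top [[441.1, 0.0, 320.6], [0.0, 441.1, 194.6], [0.0, 0.0, 1.0]] [ 295.74627577  -83.17353466 1944.54574857] [-0.6953934   0.71512026 -0.05327958  0.04682217]
{'clock': 0.1, 'joints': array([-1.03540901e+00,  3.85496702e-01,  6.76732614e-03, -4.15008709e-04,
       -1.19399048e+00, -2.58582775e-01]), 'joint_vel': array([ 0.00136749, -0.00113371,  0.00256608,  0.00052576, -0.00121815,
       -0.00052841]), 'joint_efforts': array([-7.64859578e-04, -3.93319023e+01,  1.88929349e+01,  4.19788420e+00,
       -2.55266583e-03,  1.01421676e-05]), 'position': array([ 170.67369861, -600.73994995,  244.3255096 ]), 'ee_rot': array([-1.37884969e-01,  9.90447764e-01,  9.61539370e-04, -1.93981708e-04]), 'contact_force': array([-0.46336753,  0.41549484, -0.5862897 ]), 'wrist_torque': array([ 0.00816348, -0.00711675,  0.06399497]), 'grasp_force': 0.0, 'gripper_width': 85.38172326240681}
```

View pics/top0.png

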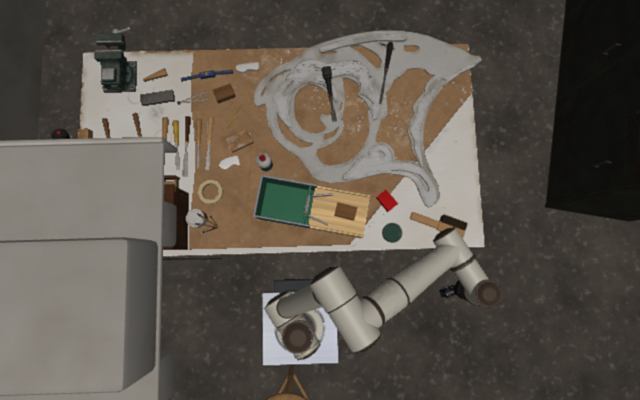

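View pics/scene0.png

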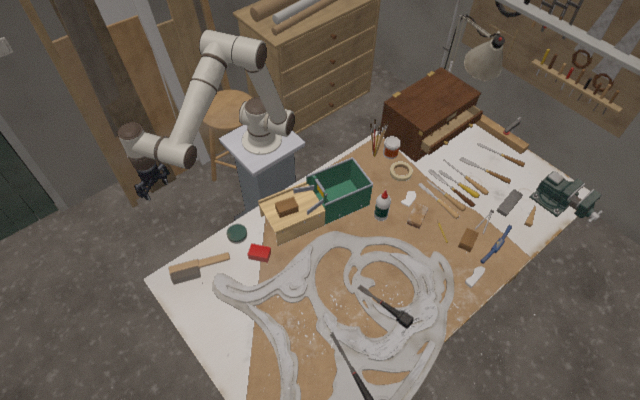

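The top view shows the bin at about (285,201), the feed table at (340,210) and the oak block at (346,211). Feed runs toward image left (world +y). The red decoy is at (387,201), off the table, and the wax tin is at (392,232).

```bash
cat > h.py <<'E'
import cv2,numpy as np
from scipy.spatial.transform import Rotation as R
def ray(d,uv):
    uv=np.atleast_2d(uv).astype(float);K=d["mtx"]
    v=np.c_[(uv[:,0]-K[0,2])/K[0,0],(uv[:,1]-K[1,2])/K[1,1],np.ones(len(uv))]
    return v@R.from_quat(d["orientation"]).as_matrix().T
def onto(d,uv,z):
    r=ray(d,uv);p=np.array(d["position"]);return p+r*((z-p[2])/r[:,2])[:,None]
E
python3 - <<'E'
from h import *
d=np.load("top0.npz");im=d["color"]
c=im[165:250,245:405]
cv2.imwrite("pics/top0c.png",cv2.resize(c,None,fx=5,fy=5,interpolation=cv2.INTER_CUBIC))
hsv=cv2.cvtColor(im,cv2.COLOR_BGR2HSV)
for p in[(346,211),(330,200),(360,228),(285,201)]:print(p,hsv[p[1],p[0]])
E
```

```text
(346, 211) [ 14 143 102]
(330, 200) [ 18 110 170]
(360, 228) [ 18 107 179]
(285, 201) [ 75 119  92]
```

View pics/top0c.png

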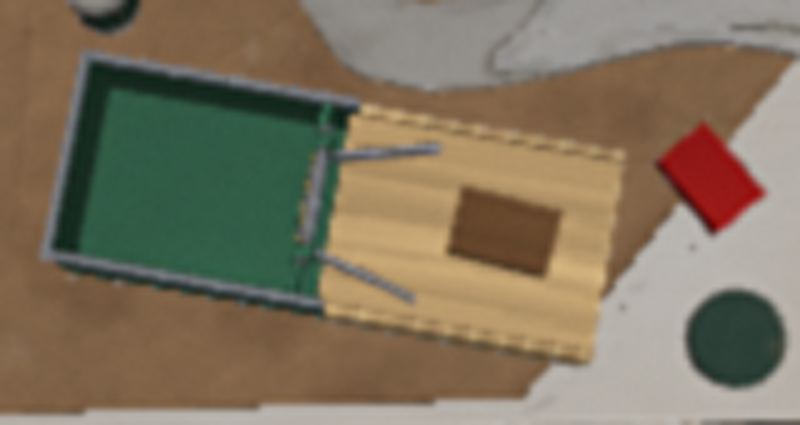

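The crop shows the block at crop (505,230), near the table's centre. The table's open end has corners at (625,153) and (590,360), and the guides converge toward the flap at about (318,200).

```bash
cat >> h.py <<'E'
def block(d,x0,x1,y0,y1):
    hsv=cv2.cvtColor(d["color"],cv2.COLOR_BGR2HSV)
    m=cv2.inRange(hsv,(8,120,60),(17,200,130));k=np.zeros_like(m);k[y0:y1,x0:x1]=m[y0:y1,x0:x1]
    c=max(cv2.findContours(k,cv2.RETR_EXTERNAL,cv2.CHAIN_APPROX_NONE)[0],key=cv2.contourArea)
    return cv2.boxPoints(cv2.minAreaRect(c))
E
python3 - <<'E'
from h import *
d=np.load("top0.npz")
f=lambda a:np.array(a)/5.+[245,165]-.4
P=onto(d,f([(625,153),(590,360),(355,103),(325,317)]),116);print(P.round(1))
B=onto(d,f([(85,52),(45,260)]),150);print("bin far",B.round(1))
o=(P[0]+P[1])/2; b=B.mean(0); ax=(b-o)[:2];L=np.linalg.norm(ax);ax/=L
print("L (expect ~457)",L,"axis deg",np.degrees(np.arctan2(ax[1],ax[0])),"end widths",np.linalg.norm(P[0]-P[1]))
M=o[:2]+250*ax;print("mouth xy",M, "lipnormal",np.degrees(np.arctan2(*(P[0]-P[1])[[1,0]])))
q=block(d,325,365,195,225);Q=onto(d,q,142);print("block",q.round(1).tolist(),Q.mean(0),[np.linalg.norm(Q[i]-Q[i-1]).round(1) for i in range(4)])
n=np.array([-ax[1],ax[0]])
for z in Q: print(np.round([(z[:2]-M)@ax,(z[:2]-M)@n],1))
E
```

```text
[[ 548.  -308.9  116. ]
 [ 376.1 -272.3  116. ]
 [ 596.7  -83.8  116. ]
 [ 417.8  -54.2  116. ]]
bin far [[639.9 138.1 150. ]
 [468.3 172.3 150. ]]
L (expect ~457) 455.1649192181443 axis deg 78.33809115036259 end widths 175.77968728489057
mouth xy [512.61618297 -45.7390093 ] lipnormal -12.015260592494867
block [[333.79998779296875, 214.89999389648438], [337.1000061035156, 201.8000030517578], [356.79998779296875, 206.6999969482422], [353.5, 219.89999389648438]] [ 482.49766529 -202.88897604  142.        ] [np.float64(83.4), np.float64(56.2), np.float64(83.8), np.float64(56.1)]
[-116.3   22.8]
[-120.4  -33.3]
[-203.9  -27.3]
[-199.5   28.7]
```

```bash
cat > go.py <<'E'
from h import *
from bench import read_state
a=np.radians(78.2);f=np.array([np.cos(a),np.sin(a),0]);n=np.array([-f[1],f[0],0]);M=np.array([512.6,-45.7,100])
def hop(p): v=np.array(p)-M;return np.round([v@f,v@n,p[2]],1)
def plan(x,y,z,tilt=12):
    s=read_state();C=R.from_quat(s["ee_rot"])
    G=R.from_matrix(np.c_[-f,np.cross([0,0,-1.],-f),[0,0,-1.]])*R.from_rotvec([0,-np.radians(tilt),0])
    p=M+x*f+y*n;p[2]=z
    print("hop now",hop(s["position"]),"turn",(C.inv()*G).as_rotvec().round(3),"shift",C.inv().apply(p-s["position"]).round(1),"F",s["contact_force"].round(1))
E
python3 -c "
from go import *
plan(-255,0,245)"
```

```text
hop now [-613.2  221.2  244.3] turn [-0.112 -0.187 -1.084] shift [-3.622e+02  2.147e+02 -3.000e-01] F [-0.5  0.4 -0.6]
```

Emit:
carry_out --pt "-0.02 -0.03 -0.18 -52 31 0 -0.5" --pt "-0.04 -0.06 -0.36 -104 62 0 -0.5" --pt "-0.06 -0.09 -0.54 -156 93 0 -0.5" --pt "-0.07 -0.12 -0.7 -208 124 0 -0.5" --pt "-0.09 -0.15 -0.87 -260 155 0 -0.5"

```text
clock: 0.72
position: [379.4, -379.2, 245.1]
ee_rot: [-0.544, 0.835, 0.054, 0.066]
contact_force: [1.2, -0.9, -1.0]
gripper_width: 21.5
grasp_force: 0.0
```

```bash
python3 -c "
from go import *
plan(-255,0,245)"
```

```text
hop now [-353.7   62.2  245.1] turn [-0.022 -0.038 -0.209] shift [-108.   -40.3   17.9] F [ 1.2 -0.9 -1. ]
```

Emit:
carry_out --pt "-0.01 -0.02 -0.1 -50 -20 9 -0.5" --pt "-0.02 -0.04 -0.2 -100 -37 18 -0.5" --pt "-0.02 -0.04 -0.2 -100 -37 18 -0.5" --pt "-0.02 -0.04 -0.2 -100 -37 18 -0.5"

```text
clock: 1.23
position: [453.5, -303.2, 243.3]
ee_rot: [-0.622, 0.776, 0.066, 0.082]
contact_force: [0.7, -0.6, -0.1]
gripper_width: 21.2
grasp_force: 0.0
```

```bash
python3 - <<'E'
from go import *
from bench import get_image
plan(-260,-1,245)
d=get_image("wrist");cv2.imwrite("pics/w1.png",d["color"])
E
```

```text
hop now [-264.2    5.2  243.3] turn [-0.002  0.001 -0.014] shift [-4.5 -6.1 -0.8] F [ 0.7 -0.6 -0.1]
```

View pics/w1.png

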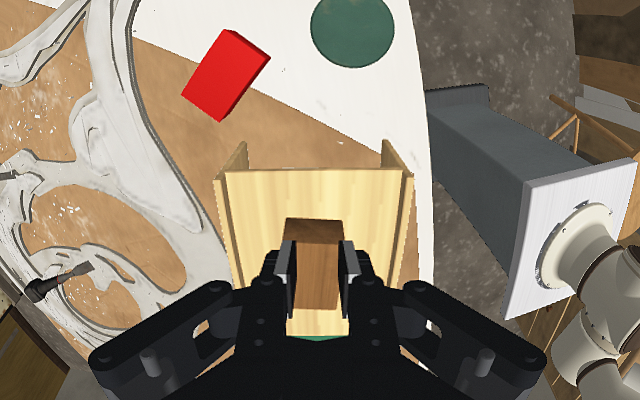

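The wrist view shows the two fingertips at (287,265) and (350,265), centred over the feed table, and the block at (315,260), in line with them. The red decoy at (225,75) and the tin are clear of the path.

```bash
python3 -c "
from go import *
plan(-252,-1,135)"
```

```text
hop now [-264.7    5.4  243.4] turn [-0.003  0.001 -0.015] shift [ 10.2  -6.2 108.7] F [-0.  -0.5 -0.3]
```

Emit:
carry_out --pt "0 0 -0.015 4 -6 40 -0.5" --pt "0 0 -0.015 8 -6 80 -0.5" --pt "0 0 -0.015 10 -6 100 -0.5" --pt "0 0 -0.015 10 -6 108 -0.5" --pt "0 0 -0.015 10 -6 108 -0.5"

```text
clock: 1.9
position: [462.1, -292.9, 136.1]
ee_rot: [-0.627, 0.772, 0.065, 0.082]
contact_force: [-0.1, -1.0, 0.7]
gripper_width: 21.2
grasp_force: 0.0
```

```bash
python3 - <<'E'
from go import *
from bench import get_image
plan(-219,-1,135)
d=get_image("scene");cv2.imwrite("pics/s1.png",cv2.resize(d["color"][140:260,230:400],None,fx=4,fy=4,interpolation=cv2.INTER_CUBIC))
E
```

```text
hop now [-252.3   -1.2  136.1] turn [-0.004  0.001  0.   ] shift [-32.3   0.2   8. ] F [-0.1 -1.   0.7]
```

View pics/s1.png

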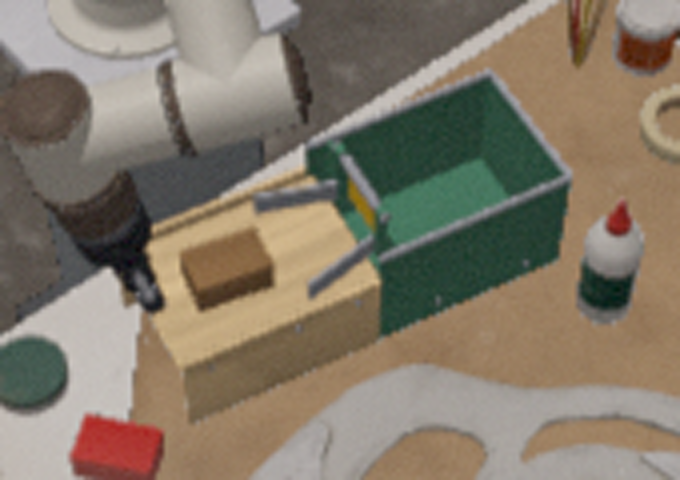

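The scene crop shows the fingertips at (150,295), just behind the block's rear face. The guides and flap are clear. I'll start pushing slowly.

Emit:
carry_out --pt "0 0 0 -8 0 1.7 -0.5" --pt "0 0 0 -16 0 3.4 -0.5" --pt "0 0 0 -24 0 5.1 -0.5" --pt "0 0 0 -30 0 6.4 -0.5" --pt "0 0 0 -35 0 7.4 -0.5"

```text
clock: 2.58
position: [470.1, -257.0, 136.3]
ee_rot: [-0.628, 0.771, 0.064, 0.083]
contact_force: [0.1, -1.7, 0.5]
gripper_width: 21.4
grasp_force: 0.7
```

Emit:
carry_out --pt "0 0 0 -5 0 1.1 -0.5" --pt "0 0 0 -10 0 2.1 -0.5" --pt "0 0 0 -15 0 3.2 -0.5" --pt "0 0 0 -20 0 4.3 -0.5" --pt "0 0 0 -25 0 5.3 -0.5"

```text
clock: 3.2
position: [475.0, -231.9, 136.2]
ee_rot: [-0.628, 0.772, 0.065, 0.083]
contact_force: [-0.3, -1.8, 0.4]
gripper_width: 21.4
grasp_force: 1.0
```

```bash
python3 - <<'E'
from go import *
from bench import get_image
plan(-160,-1,135)
d=get_image("scene");cv2.imwrite("pics/s2.png",cv2.resize(d["color"][140:260,230:400],None,fx=4,fy=4,interpolation=cv2.INTER_CUBIC))
E
```

```text
hop now [-190.    -1.3  136.2] turn [-0.004  0.001  0.001] shift [-29.1   0.3   7.4] F [-0.3 -1.8  0.4]
```

View pics/s2.png

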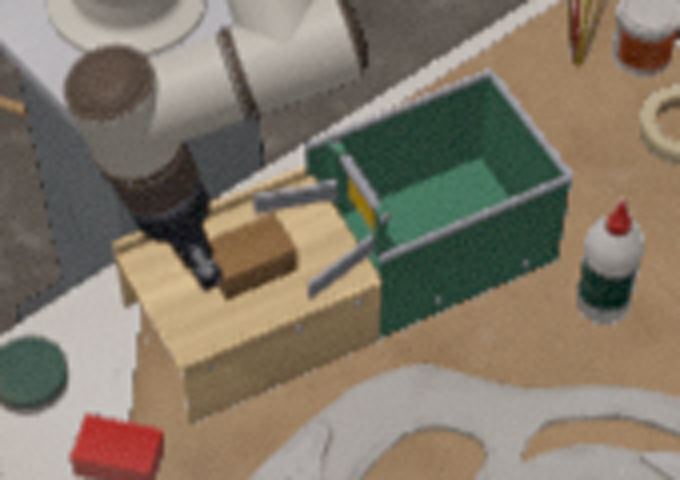

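The block has moved about 20 mm, the fingers are on its rear face at (210,265), and it's heading between the guides. The force is small, so I'll continue.

Emit:
carry_out --pt "0 0 0 -6 0 1.3 -0.5" --pt "0 0 0 -12 0 2.6 -0.5" --pt "0 0 0 -18 0 3.9 -0.5" --pt "0 0 0 -24 0 5.1 -0.5" --pt "0 0 0 -30 0 6.4 -0.5"

```text
clock: 3.88
position: [481.3, -201.7, 136.1]
ee_rot: [-0.628, 0.771, 0.065, 0.083]
contact_force: [-0.0, -2.8, 0.5]
gripper_width: 21.5
grasp_force: 1.1
```

Emit:
carry_out --pt "0 0 0 -6 0 1.3 -0.5" --pt "0 0 0 -12 0 2.6 -0.5" --pt "0 0 0 -18 0 3.9 -0.5" --pt "0 0 0 -24 0 5.1 -0.5" --pt "0 0 0 -30 0 6.4 -0.5"

```text
clock: 4.5
position: [487.6, -171.7, 136.1]
ee_rot: [-0.627, 0.772, 0.065, 0.083]
contact_force: [-0.6, -3.1, 0.8]
gripper_width: 21.2
grasp_force: 1.1
```

```bash
python3 - <<'E'
from go import *
from bench import get_image
plan(-100,-1,136)
d=get_image("scene");cv2.imwrite("pics/s3.png",cv2.resize(d["color"][140:260,230:400],None,fx=4,fy=4,interpolation=cv2.INTER_CUBIC))
E
```

```text
hop now [-128.5   -1.3  136.1] turn [-0.003  0.001  0.001] shift [-27.8   0.3   6. ] F [-0.6 -3.1  0.8]
```

View pics/s3.png

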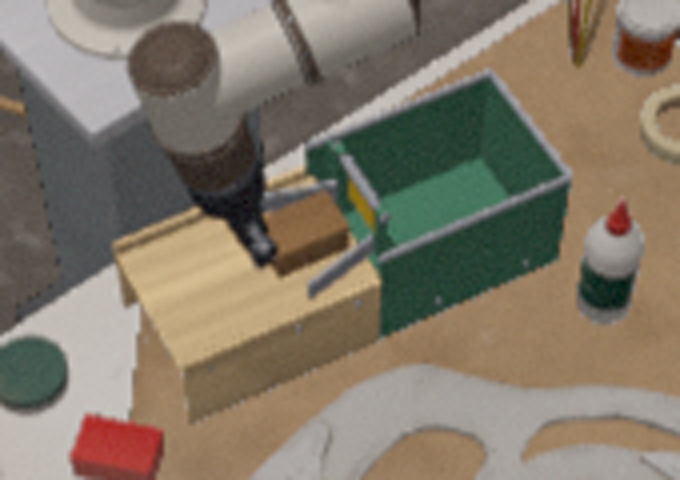

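The block has entered between the guides with its front at the flap (350,225). It's straight and the force is about 3 N, so I'll continue.

Emit:
carry_out --pt "0 0 0 -5 0 1.1 -0.5" --pt "0 0 0 -10 0 2.1 -0.5" --pt "0 0 0 -15 0 3.2 -0.5" --pt "0 0 0 -20 0 4.3 -0.5" --pt "0 0 0 -25 0 5.3 -0.5"

```text
clock: 5.18
position: [492.7, -146.7, 136.1]
ee_rot: [-0.627, 0.772, 0.065, 0.083]
contact_force: [-0.4, -2.0, 0.2]
gripper_width: 21.2
grasp_force: 0.8
```

Emit:
carry_out --pt "0 0 0 -5 0 1.1 -0.5" --pt "0 0 0 -10 0 2.1 -0.5" --pt "0 0 0 -15 0 3.2 -0.5" --pt "0 0 0 -20 0 4.3 -0.5" --pt "0 0 0 -25 0 5.3 -0.5"

```text
clock: 5.8
position: [498.1, -121.9, 136.3]
ee_rot: [-0.628, 0.771, 0.065, 0.083]
contact_force: [-0.9, -2.3, 2.2]
gripper_width: 21.7
grasp_force: 1.3
```

```bash
python3 - <<'E'
from go import *
from bench import get_image
plan(-60,-1,136)
d=get_image("scene");cv2.imwrite("pics/s4.png",cv2.resize(d["color"][140:260,230:400],None,fx=4,fy=4,interpolation=cv2.INTER_CUBIC))
E
```

```text
hop now [-77.5  -1.4 136.3] turn [-0.004  0.001  0.001] shift [-17.1   0.4   4. ] F [-0.9 -2.3  2.2]
```

View pics/s4.png

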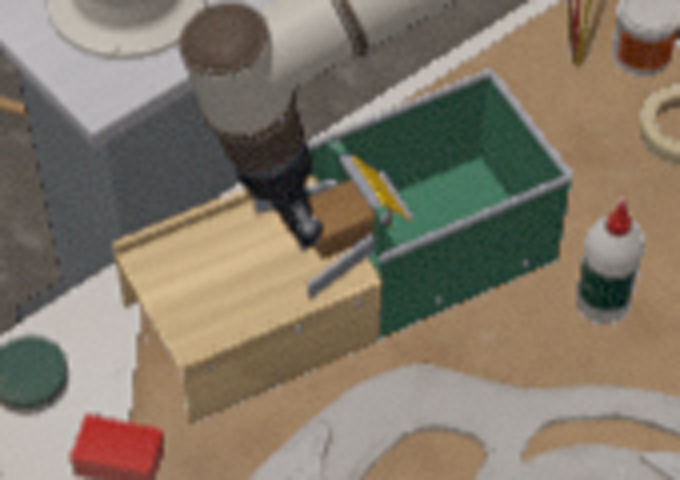

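The flap is open, with its lower edge at (405,215), and the block is partway through. The slight upward force suggests it's close to tipping, so I'll continue gently.

Emit:
carry_out --pt "0 0 0 -4 0 0.9 -0.5" --pt "0 0 0 -8 0 1.7 -0.5" --pt "0 0 0 -12 0 2.6 -0.5" --pt "0 0 0 -16 0 3.4 -0.5" --pt "0 0 0 -20 0 4.3 -0.5"

```text
clock: 6.48
position: [502.0, -101.4, 135.9]
ee_rot: [-0.627, 0.772, 0.065, 0.083]
contact_force: [0.7, -0.2, 1.0]
gripper_width: 21.2
grasp_force: 0.0
```

```bash
python3 - <<'E'
from go import *
from bench import get_image
plan(-60,-1,136)
d=get_image("scene");cv2.imwrite("pics/s5.png",cv2.resize(d["color"][140:260,230:400],None,fx=4,fy=4,interpolation=cv2.INTER_CUBIC))
E
```

```text
hop now [-56.7  -1.1 135.9] turn [-0.003  0.001  0.001] shift [ 3.2  0.1 -0.8] F [ 0.7 -0.2  1. ]
```

View pics/s5.png

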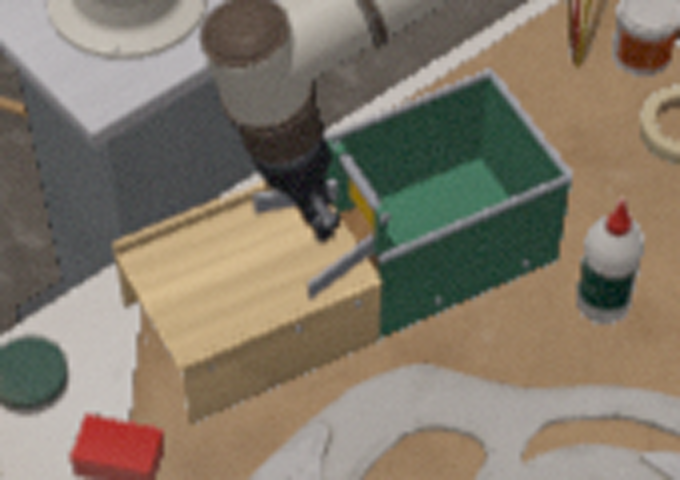

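The force has gone and the flap looks shut at (362,200), with a patch of brown just in front of it at (350,220). I'll draw back and then check.

Emit:
carry_out --pt "0 0 0 15 0 -3.2 -0.5" --pt "0 0 0 40 0 -8.5 -0.5" --pt "0 0 0 70 0 -15 -0.5" --pt "0 0 0 100 0 -21 -0.5" --pt "0 0 0 130 0 -28 -0.5"

```text
clock: 7.15
position: [474.4, -233.9, 136.3]
ee_rot: [-0.627, 0.772, 0.065, 0.083]
contact_force: [0.5, -0.8, -0.8]
gripper_width: 21.7
grasp_force: 0.0
```

Emit:
carry_out --pt "0 0 0 30 0 -20 -0.5" --pt "0 0 0 60 0 -50 -0.5" --pt "0 0 0 90 0 -80 -0.5" --pt "0 0 0 90 0 -100 -0.5" --pt "0 0 0 90 0 -100 -0.5"

```text
clock: 7.78
position: [452.5, -340.3, 216.6]
ee_rot: [-0.627, 0.772, 0.063, 0.083]
contact_force: [0.3, 0.8, -0.3]
gripper_width: 21.6
grasp_force: 0.0
```

```bash
python3 - <<'E'
from go import *
from bench import get_image
s=get_image("scene")["color"][140:240,280:380];t=get_image("top")["color"][165:225,245:345]
plan(-250,0,240)
a=cv2.resize(s,(400,400),interpolation=cv2.INTER_CUBIC);b=cv2.resize(t,(400,240),interpolation=cv2.INTER_CUBIC)
cv2.imwrite("pics/f.png",np.hstack([a,cv2.copyMakeBorder(b,0,160,0,0,0)]))
E
```

```text
hop now [-299.1   -0.5  214.6] turn [-0.003  0.002  0.   ] shift [-53.4   0.4 -14.6] F [ 0.5 -0.4 -0.2]
```

View pics/f.png

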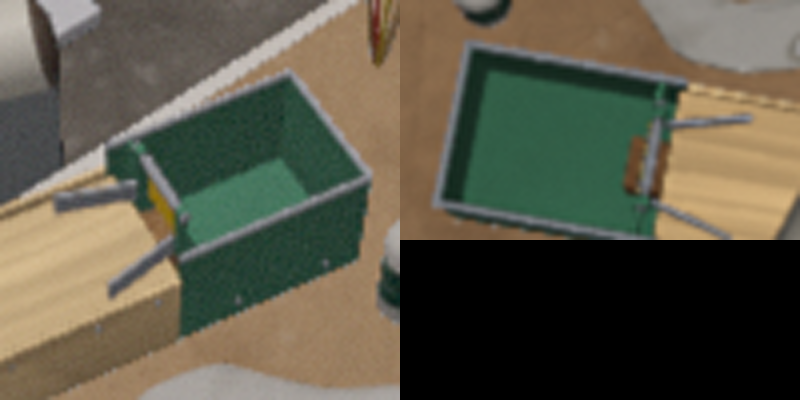

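The block stands on end in the bin just under the flap, with its top at about (645,165) in the right-hand crop, and the flap hangs in front of it. I'll compare the flap numerically with the first image and check that the block is still.

```bash
python3 - <<'E'
from go import *
from bench import get_image
def yl(im):
    m=cv2.inRange(cv2.cvtColor(im,cv2.COLOR_BGR2HSV),(20,180,90),(32,255,255))[170:210,300:345]
    y,x=np.nonzero(m);return len(x),x.min(),x.max(),y.min(),y.max(),x.mean().round(1),y.mean().round(1)
s0=np.load("scene0.npz")["color"];s=get_image("scene");t=get_image("top")
print("flap before",yl(s0),"after",yl(s["color"]))
q=block(t,398//4+295-0,420,195,225) if 0 else None
hsv=cv2.cvtColor(t["color"],cv2.COLOR_BGR2HSV)
m=cv2.inRange(hsv,(6,110,50),(17,220,160));k=np.zeros_like(m);k[197:216,299:313]=m[197:216,299:313]
y,x=np.nonzero(k);uv=[(x.min(),y.mean()),(x.max()+1,y.mean()),(x.mean(),y.min()),(x.mean(),y.max()+1)]
for z in(91,):print([hop(p) for p in onto(t,uv,z)])
E
```

```text
flap before (20, np.int64(17), np.int64(22), np.int64(16), np.int64(25), np.float64(19.6), np.float64(20.4)) after (18, np.int64(17), np.int64(22), np.int64(17), np.int64(25), np.float64(19.8), np.float64(20.8))
[array([25.2,  6.7, 91. ]), array([-24.8,  -2.2,  91. ]), array([  7.3, -24.7,  91. ]), array([-4.2, 38. , 91. ])]
```

```bash
python3 -c "
from bench import *
print(job_done())"
```

```text
the job is handed in; nothing more can be done
None
```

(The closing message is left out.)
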